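Put the measured sample back in its slide-lid case

TASK

The milled sample has been measured and the vice is already slack: slide the wooden case's cover open, lay the sample flat in the case's nest, slot upward as it is now, and slide the cover fully home. The vice leaves only the sample's ends free and the nest has finger room only at its long sides, so you will have to put it down between and take it again the other way. Put it down gently, never drop it, and leave the other things on the bench where they are.

Things in the scene. Friction and masses are not known exactly. Their poses are not given: they have to be found in the camera images.
- part_center (a point): The sample: milled aluminium block, 62 long (its x) x 42 wide (its y) x 34 mm tall (its z), about 0.24 kg; this point is its centre, half-way up. A slot 10 wide, 6 mm deep runs along its top, parallel to its length. At the start it stands loose in the vice, its length across the vice (along the vice's y), its top level with the jaw tops.
- vice: Steel toolmaker's vice fixed to the bench (left or right), 175 long (x) x 50 wide (y) x 62 mm tall, screw end to its -x; origin on the bench under the middle of the jaw gap. Its bed is 28 mm above the bench; the jaws (faces at x = +/-24 mm) cover the sample's long sides up to its top; the sample's ends stick out 6 mm beyond the vice on both sides and are free.
- case: Wooden slide-lid case fixed to the bench (left or right), 92 wide (y) x 55 mm tall; origin on the bench under the middle of the nest; the case runs from x = -123 to +71 mm. The cover slides out towards the case's -x (the robot's side). A small front compartment with two gauge pins lies in front of the nest, beyond x = -61 mm.
- nest (a point): Middle of the nest's floor, 8 mm above the bench, axes as the case. The sample lies here with its length along y, its centre then 17 mm above this point. Corner blocks 18 mm tall leave 48 (x) by 68 mm (y), 3 mm play each side; side walls at y = +/-34 rise to 55 mm above the bench. At each long side of the sample a finger bay 40 mm wide (y = +/-20) reaches out to x = +/-61.
- lid (a joint): Travel of the cover, m: 0 fully home against the rear wall, grows as it slides out to the case's -x, stop at 0.135. It starts shut or partly open (at most 0.04). It needs about 2 N and stays where it is left. From 0.128 on the nest and both finger bays are uncovered.
- lid_bar (a point): Middle of the wooden pull bar on the cover, half-way up it, 62 mm above the bench; axes as the case. The bar is 14 thick (along the slide, x), 56 long (y) and 22 mm tall above the cover, whose top face is 51 mm above the bench. With the cover home it is straight above the nest's middle.
- mat: Black rubber mat fixed in the middle of the bench, 200 (x) x 150 (y) x 3 mm, free space to set the sample down; origin at the centre of its underside.
- micrometer: Outside micrometer with green frame lying on the bench, 135 x 60 x 24 mm; bystander; origin under its measuring gap.
- caliper: Digital caliper lying on the bench on the robot's side of the mat, along y, 235 long, 17 mm tall; bystander; origin under the middle of its beam.
- shaft: Turned aluminium stepped shaft standing upright behind the mat, 40 mm diameter, 75 tall; bystander; origin at the centre of its foot.
- ring_gauge: Steel ring gauge, 68 mm diameter, 22 tall; bystander; origin at the centre of its underside.
- bottle: White cleaner bottle, 56 mm diameter, 150 tall; bystander; origin at the centre of its foot.
- plate: Stepped steel sample without slot, 95 x 50 x 32 mm; bystander; origin at the centre of its underside.
- part: The same sample as a whole; origin at the centre of its underside.
Not all that is in view belongs to the job. Leave any orange look-alike of the part alone. There is more than one size of the case; the job needs the smaller.

How it is judged (in metres and radians):
On the way, in this order (a step that is already met when the one before it is completed fails the run):
1. the cover has been slid open clear of the nest (more than 90 mm) (value of joint lid above 0.09 m), for 0.1 s.
2. the sample lies flat in the nest, slot upward, let go (x of part_center in the frame of nest between -0.006 and 0.006 m and y of part_center in the frame of nest between -0.006 and 0.006 m and z of part_center in the frame of nest below 0.02 m and angle between part_center's own z axis and vertical below 0.08 rad and contact force between the fingers and part below 0.2 N), for 0.2 s.
At the end, for the whole second after the job is handed in: The sample lies at rest and flat (within 0.08 rad, slot upward) on the nest's floor, its centre within 6 mm of the nest's middle each way, and the cover is home (joint within 3 mm of 0) (all of step 2 and value of joint lid below 0.003 m and linear speed of part below 0.02 m/s); the robot touches nothing.
It fails at once if the sample was dropped (moving faster than 0.4 m/s without the fingers on it) (linear speed of part above 0.4 m/s and contact force between the fingers and part below 0.2 N).
It fails at once if another thing on the bench was shifted more than 30 mm (distance of any of micrometer, caliper, shaft, ring_gauge, bottle, plate from where it was at the start of the episode above 0.03 m).
It also fails if it takes over 69 s, if anything falls off the work surface, if the arm or the gripper's body presses on something with over 40 N, if the wrist force passes 120 N, or if a joint passes its speed limit or range.

ROBOT

A 6-joint arm with a two-finger parallel gripper is mounted at the origin on the work surface. World frame = base frame: x ahead of the robot, y to its left, z up, the work surface at z = 0. Lengths are in mm, angles in rad, forces in N, time in s.
With the tool pointing down it reaches from about 400 to 825 mm from the base axis. Payload 7 kg.
Tool frame: the origin (TCP) lies at the centre of the arm's flange, where the gripper is bolted on; the fingertips stand 173 mm ahead of it and the grasp point (between the pads) lies 155 mm ahead of it; x points along the fingers, z is the direction in which the jaws open and shut, and the axes are right-handed (so a half turn about x gives the same grasp; the last joint's range is limited). The gripper opens to 85 mm and grips with 20 to 120 N. Pads are 22 mm wide; open, the fingers measure 114 mm over their backs; the gripper's body (76 mm by 85 mm) begins 54 mm behind the grasp point. The pads swing forward as they close: fully open they stand 13 mm farther back than shut.
Start: joints at [-0.879, 0.359, 0.012, 0, -1.224, -0.288], TCP at [265.19, -620.701, 404.702] pointing down, gripper open.
Joint ranges: [-3.07, 3.07], [-1.43, 2.12], [-1.02, 1.25], [-3.03, 1.67], [-3.05, -0], [-3.03, 3.03]. Speed limits (rad/s): [2.39, 2.39, 3.01, 3.14, 3.14, 3.14].

INTERFACE

Orientations are given as [roll, pitch, yaw] about the fixed x, y, z axes, in that order (R = Rz(yaw) Ry(pitch) Rx(roll)).
In Python, from cell import r gives the robot as it stands. The module is installed in compiled form; this text tells all that it offers.
- The arm moves only by the shell command python3 -m crank 'ROWS' [OPENING]. ROWS is JSON, a list of rows, each an object of numbers: "dx", "dy", "dz": the shift along the tool's x, y, z in m; "rx", "ry", "rz": the turn, a rotation vector about the tool's x, y, z in degrees. In form: [{"dx": .., "dy": .., "dz": .., "rx": .., "ry": .., "rz": ..}, ...]. A call has 1 to 5 rows; each row is the pose to reach, as a shift and turn from the pose commanded when the call began, along the tool's axes at that moment; what a row does not reach only later rows make up. A row lasts 1/12 s, in which the tool goes at most 41.7 mm and 7.16 degrees, less where a joint would pass 70% of its speed; a pose out of reach is approached as far as the arm can. A call with a gripper value outside its range is refused whole. OPENING is the gripper command: -1 is shut, 1 is fully open, values between are in proportion, set as the call begins (- or left out, the last holds). The fingers move at their own pace and stop on an object; the grip force is fixed at half the most. Time passes only in rows, so rows that repeat a pose let the fingers close. It gives the time, the measured TCP pose, the force and the opening at its end, in the units of the state.
- r.state(): the state, without advancing time (a new reading comes with each control period).
- r.read_camera(name): name is "scene" or "top" or "wrist"; returns a dict with "image" (400x640x3 uint8, red, green, blue), "fov_y" (degrees; the focal length in pixels is half the picture's height over the tangent of half this angle, whatever the lens; pixels are square), "cx", "cy" (the principal point, pixels), "D" ([k1, k2, p1, p2, k3] as OpenCV has them; the pictures are not rectified), "rvec" (rotation vector, rad) and "tvec" (3), from world to camera coordinates, as OpenCV has them; the wrist camera has in their place "T_tool_cam" (4x4, takes a point from camera to tool coordinates, whose origin is the TCP and whose axes are the tool frame's). Camera axes: x right, y down, z forward; pixel columns grow to the right and rows downward; lengths in mm; the calibration is good to about 2 mm. A picture is of the moment at which its call begins: read the wrist's pose just before it. There is no depth.
- r.hand_in(): hands the job in, once; it reports no verdict.
The state is a dict: "time_s": time; "joint_pos": joint angles; "joint_velocities": joint speeds; "joint_torque": joint torques, N m; "tool_pos": TCP position; "ee_rot": TCP orientation; "ft_force": force on the tool from outside, world axes, zero at the start; "wrist_torque": the same for the moment, N m; "gripper_width": finger opening in mm.
Only numpy, scipy, OpenCV 4.12 (cv2) and the standard library are available. Lean on these libraries where they do the work, as an engineer would, in place of code of your own. Each camera call takes 0.05 s, during which the arm holds its last target. There are 200 camera calls.

## Working session

There is one attempt and no reset: what is moved stays moved. The work goes in short steps, Python scripts to look and compute and a shell command to move; the robot and the scene stay as the last step left them, time stands still between calls to the robot, and variables do not carry over. Pictures are saved under pics/ and viewed, about 8 in all and at most 12, crops included, and the job is handed in when it is done.

```bash
mkdir -p pics; ls
python3 - <<'E'
from cell import r
import cv2,numpy as np,json,pickle
s=r.state(); print({k:np.round(v,3).tolist() for k,v in s.items()})
for n in ("scene","top","wrist"):
    c=r.read_camera(n); pickle.dump(c,open(n+".pkl","wb"))
    cv2.imwrite(f"pics/{n}0.png",c["image"][:,:,::-1])
    print(n,{k:np.round(v,3).tolist() for k,v in c.items() if k!="image"})
E
```

```text
pics
{'time_s': 0.0, 'joint_pos': [-0.879, 0.359, 0.011, -0.0, -1.224, -0.288], 'joint_velocities': [0.001, -0.0, 0.001, 0.002, 0.001, 0.002], 'joint_torque': [0.001, -58.332, 29.341, 6.936, -0.006, -0.0], 'tool_pos': [265.13, -620.538, 403.758], 'ee_rot': [0.107, 1.569, 2.082], 'ft_force': [-0.966, -1.096, -0.019], 'wrist_torque': [0.022, -0.004, -0.004], 'gripper_width': 85.371}
scene {'fov_y': 49.377, 'cx': 312.129, 'cy': 207.721, 'D': [-0.082, 0.0, 0.0, 0.0, 0.0], 'rvec': [1.174, 2.232, -1.037], 'tvec': [293.296, -243.24, 1654.111]}
top {'fov_y': 52.945, 'cx': 316.41, 'cy': 192.374, 'D': [-0.007, 0.0, 0.0, 0.0, 0.0], 'rvec': [2.231, -2.167, 0.094], 'tvec': [-6.07, 554.365, 1154.439]}
wrist {'fov_y': 69.363, 'cx': 314.287, 'cy': 197.317, 'D': [-0.039, 0.0, 0.0, 0.0, 0.0], 'T_tool_cam': [[0.001, -0.27, 0.963, 30.975], [0.0, -0.963, -0.27, 67.863], [1.0, 0.0, -0.001, 0.07], [0.0, 0.0, 0.0, 1.0]]}
```

View pics/top0.png

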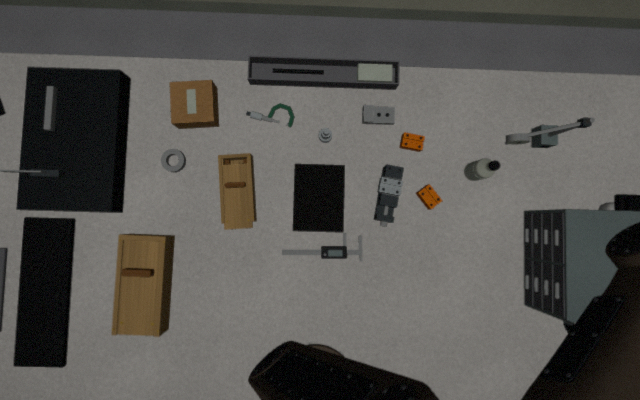

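View pics/scene0.png

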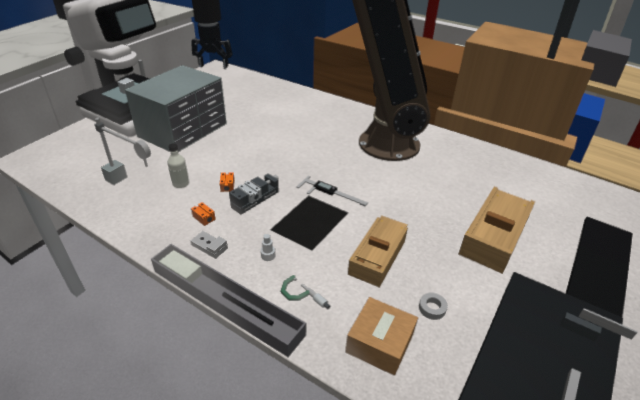

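```bash
cat > h.py <<'E'
import numpy as np,cv2,pickle
from scipy.spatial.transform import Rotation as Ro
def K(c):
    h=c["image"].shape[0]; f=h/2/np.tan(np.radians(c["fov_y"])/2)
    return np.array([[f,0,c["cx"]],[0,f,c["cy"]],[0,0,1.]])
def ext(c,s=None):  # world->cam R,t
    if "rvec" in c: return cv2.Rodrigues(np.array(c["rvec"],float))[0],np.array(c["tvec"],float).ravel()
    T=np.eye(4);T[:3,:3]=Ro.from_euler("xyz",s["ee_rot"]).as_matrix();T[:3,3]=s["tool_pos"]
    M=np.linalg.inv(T@np.array(c["T_tool_cam"])); return M[:3,:3],M[:3,3]
def cast(c,px,z,s=None):
    R,t=ext(c,s); u=cv2.undistortPoints(np.array(px,float).reshape(-1,1,2),K(c),np.array(c["D"],float)).reshape(-1,2)
    d=np.c_[u,np.ones(len(u))]@R; o=-R.T@t
    return o+d*((z-o[2])/d[:,2])[:,None]
def proj(c,P,s=None):
    R,t=ext(c,s); return cv2.projectPoints(np.array(P,float).reshape(-1,3),cv2.Rodrigues(R)[0],t,K(c),np.array(c["D"],float))[0].reshape(-1,2)
E
python3 - <<'E'
from h import *
t=pickle.load(open("top.pkl","rb"));s=pickle.load(open("scene.pkl","rb"))
def crop(c,x0,y0,w,h,k): return cv2.resize(c["image"][y0:y0+h,x0:x0+w,::-1],None,fx=k,fy=k,interpolation=cv2.INTER_CUBIC)
a=crop(t,205,145,60,90,6.);b=crop(t,360,150,60,90,6.)
cv2.imwrite("pics/crop1.png",cv2.convertScaleAbs(np.hstack([a,b]),alpha=1.6))
for n,p,z in [("bar",(236,184),73),("case",(237,190),55),("part",(391,186),62),("mat",(319,198),3),("shaft",(325,135),75),("bottle",(488,168),150),("or1",(412,142),34),("or2",(429,196),34)]: print(n,cast(t,p,z).round())
E
```

```text
bar [[567. 235.  73.]]
case [[552. 234.  55.]]
part [[ 576. -199.   62.]]
mat [[539.   2.   3.]]
shaft [[712.  -8.  75.]]
bottle [[ 623. -436.  150.]]
or1 [[ 709. -264.   34.]]
or2 [[ 552. -316.   34.]]
```

View pics/crop1.png

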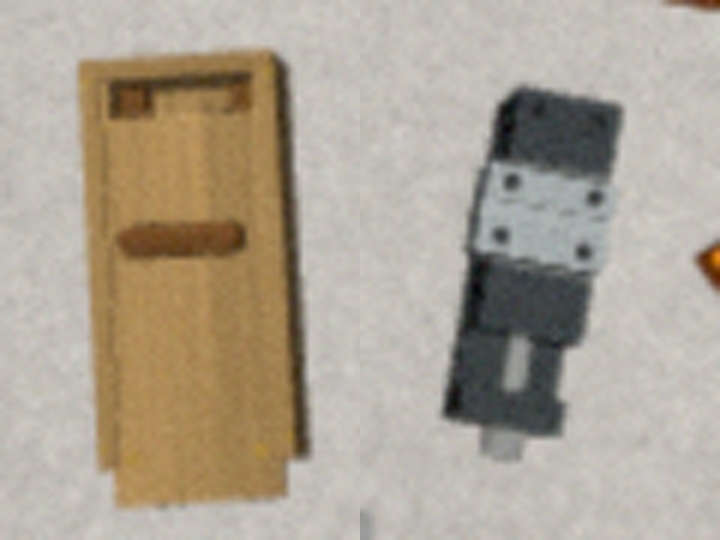

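Candidates (top image px):
- **Sample:** light grey block in the vice (390,186). This is the one with two light sides, and it stands between the jaws. The orange look-alikes at (412,142) and (429,196) and the steel plate at (378,114) are rejected.
- **Case:** the small one at (237,190), with its cover partly open. The big one at (145,285) is rejected.

The crop shows the vice turned about -8° and the case about +3°. Next I'll write a planning helper and fly over the vice.

```bash
cat > go.py <<'E'
import sys
from h import *
from cell import r
def T(x,y,z,a):
    a=np.radians(a); ca,sa=np.cos(a),np.sin(a)
    return np.array([[0,-sa,ca],[0,ca,sa],[-1,0,0]]),np.array([x,y,z])
def plan(*g):
    s=r.state(); R=Ro.from_euler("xyz",s["ee_rot"]).as_matrix(); p=np.array(s["tool_pos"])
    Rg,pg=T(*g); d=R.T@(pg-p); w=np.degrees(Ro.from_matrix(R.T@Rg).as_rotvec())
    n=max(np.linalg.norm(d)/41.7,np.linalg.norm(w)/7.16)
    zt=R[:,2]; print("t",round(s["time_s"],2),"pos",p.round(1),"a",round(np.degrees(np.arctan2(zt[1],zt[0])),1),"w",round(s["gripper_width"],1),"F",np.round(s["ft_force"],1),"j1,6",np.round(np.degrees(s["joint_pos"])[[0,5]]))
    print("d(m)",(d/1000).round(4),"rot",w.round(2),"rows",round(n,1))
if __name__=="__main__": plan(*map(float,sys.argv[1:]))
E
python3 go.py 550 -195 350 82
```

```text
t 0.15 pos [ 265.1 -620.6  404. ] a 113.1 w 85.3 F [0.7 0.2 0.2] j1,6 [-50. -17.]
d(m) [ 0.0543 -0.4291  0.2794] rot [ 3.113e+01  7.000e-02 -3.000e-02] rows 12.3
```

```bash
python3 -m crank '[{"dx":0.004,"dy":-0.034,"dz":0.022},{"dx":0.008,"dy":-0.068,"dz":0.044},{"dx":0.012,"dy":-0.102,"dz":0.066},{"dx":0.016,"dy":-0.136,"dz":0.088},{"dx":0.020,"dy":-0.170,"dz":0.110}]' 1
python3 -m crank '[{"dx":0.004,"dy":-0.034,"dz":0.022},{"dx":0.008,"dy":-0.068,"dz":0.044},{"dx":0.012,"dy":-0.102,"dz":0.066},{"dx":0.016,"dy":-0.136,"dz":0.088},{"dx":0.020,"dy":-0.170,"dz":0.110}]'
python3 -m crank '[{"dx":0.004,"dy":-0.030,"dz":0.019,"rx":6},{"dx":0.008,"dy":-0.060,"dz":0.039,"rx":12},{"dx":0.014,"dy":-0.089,"dz":0.059,"rx":18},{"dx":0.014,"dy":-0.089,"dz":0.059,"rx":25},{"dx":0.014,"dy":-0.089,"dz":0.059,"rx":31}]'
python3 go.py 550 -195 350 82
```

```text
t 0.15 pos [ 265.1 -620.6  404. ] a 113.1 w 85.3 F [0.7 0.2 0.2] j1,6 [-50. -17.]
d(m) [ 0.0543 -0.4291  0.2794] rot [ 3.113e+01  7.000e-02 -3.000e-02] rows 12.3$[0]: bad value
$[0]: bad value
$[0]: bad value
```

```bash
python3 -m crank '[{"dx":0.004,"dy":-0.034,"dz":0.022,"rx":0,"ry":0,"rz":0},{"dx":0.008,"dy":-0.068,"dz":0.044,"rx":0,"ry":0,"rz":0},{"dx":0.012,"dy":-0.102,"dz":0.066,"rx":0,"ry":0,"rz":0},{"dx":0.016,"dy":-0.136,"dz":0.088,"rx":0,"ry":0,"rz":0},{"dx":0.020,"dy":-0.170,"dz":0.110,"rx":0,"ry":0,"rz":0}]' 1
python3 go.py 550 -195 350 82
```

```text
time_s: 0.57
tool_pos: [378.8, -451.1, 384.3]
ee_rot: [0.315, 1.57, 2.289]
ft_force: [0.7, -0.2, 0.2]
gripper_width: 85.5
t 0.57 pos [ 378.8 -451.1  384.3] a 113.1 w 85.5 F [ 0.7 -0.2  0.2] j1,6 [-31. -36.]
d(m) [ 0.0343 -0.258   0.1684] rot [ 3.11e+01  1.00e-02 -1.00e-02] rows 7.4
```

```bash
python3 -m crank '[{"dx":0.004,"dy":-0.034,"dz":0.022,"rx":0,"ry":0,"rz":0},{"dx":0.008,"dy":-0.068,"dz":0.044,"rx":0,"ry":0,"rz":0},{"dx":0.012,"dy":-0.102,"dz":0.066,"rx":0,"ry":0,"rz":0},{"dx":0.016,"dy":-0.136,"dz":0.088,"rx":0,"ry":0,"rz":0},{"dx":0.020,"dy":-0.170,"dz":0.110,"rx":0,"ry":0,"rz":0}]'
python3 -m crank '[{"dx":0.004,"dy":-0.030,"dz":0.019,"rx":6,"ry":0,"rz":0},{"dx":0.008,"dy":-0.060,"dz":0.039,"rx":12,"ry":0,"rz":0},{"dx":0.014,"dy":-0.088,"dz":0.058,"rx":18,"ry":0,"rz":0},{"dx":0.014,"dy":-0.088,"dz":0.058,"rx":25,"ry":0,"rz":0},{"dx":0.014,"dy":-0.088,"dz":0.058,"rx":31,"ry":0,"rz":0}]' >/dev/null
python3 - <<'E'
from h import *
from cell import r
s=r.state(); c=r.read_camera("wrist"); pickle.dump((c,s),open("w1.pkl","wb"))
print(s["tool_pos"],s["ee_rot"])
cv2.imwrite("pics/w1.png",cv2.convertScaleAbs(c["image"][:,:,::-1],alpha=1.5))
E
```

```text
time_s: 0.98
tool_pos: [492.0, -282.9, 364.6]
ee_rot: [-1.423, 1.571, 0.552]
ft_force: [0.4, -1.1, -0.1]
gripper_width: 85.3
[ 550.45250483 -194.88226949  349.8575827 ] [1.54340963 1.56943732 2.97389918]
```

View pics/w1.png

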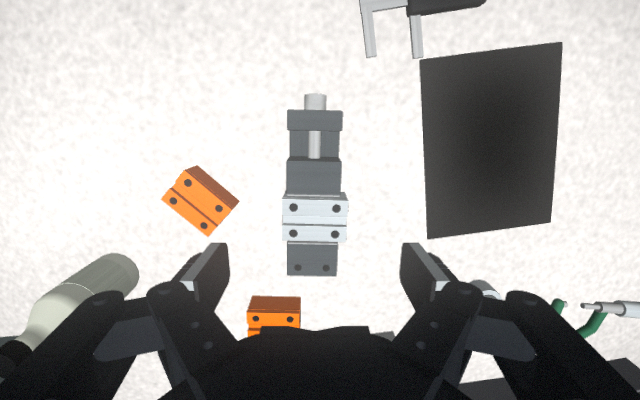

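The wrist view shows the sample at about (315,218), with four holes around (293,208), (337,207), (293,235) and (335,235). The vice screw end is up, at (315,100), and the mat is on the right. Next I measure the hole centroids on the z=62 plane.

Run:
```python
from h import *
c,s=pickle.load(open("w1.pkl","rb"))
g=cv2.cvtColor(c["image"],cv2.COLOR_RGB2GRAY)
sub=g[190:248,276:354]; print(np.percentile(sub,[5,50,95]))
k=4; big=cv2.resize(sub,None,fx=k,fy=k,interpolation=cv2.INTER_CUBIC)
n,l,st,ce=cv2.connectedComponentsWithStats((big<85).astype(np.uint8))
P=[]
for i in range(1,n):
    if 30<st[i,4]<2500: 
        p=(ce[i]+.5)/k-.5+[276,190]; print(p.round(2),st[i,4],cast(c,p,62,s).round(1)); 
m=cv2.inRange(g,0,40)[246:]*0
# mat corners
hsv=cv2.cvtColor(c["image"],cv2.COLOR_RGB2HSV)
print("mat",cast(c,[(420,60),(561,43),(551,222),(428,238)],3,s).round(),cast(c,[(420,60),(561,43),(551,222),(428,238)],3,s).mean(0).round(1))
# gray bright block extents
R=[(283,197),(347,197),(347,241),(282,241)]
print(cast(c,R,62,s).round(1))
```

```text
[ 75. 153. 175.]
[305.86 197.19] 116 [[ 552.9 -202.9   62. ]]
[336.33 197.42] 58 [[ 557.1 -175.1   62. ]]
[344.51 198.17] 42 [[ 558.8 -167.7   62. ]]
[293.06 206.94] 749 [[ 560.6 -216.1   62. ]]
[335.96 208.08] 727 [[ 567.3 -176.7   62. ]]
[306.95 224.3 ] 118 [[ 579.5 -205.8   62. ]]
[292.84 232.87] 685 [[ 586.2 -220.5   62. ]]
[334.54 233.93] 689 [[ 592.9 -181.1   62. ]]
[298.16 241.32] 231 [[ 595.6 -216.8   62. ]]
[310.37 245.96] 2429 [[ 602.1 -205.8   62. ]]
mat [[442. -71.   3.]
 [443.  76.   3.]
 [640.  79.   3.]
 [639. -71.   3.]] [541.1   3.3   3. ]
[[ 549.8 -223.8   62. ]
 [ 558.  -165.3   62. ]
 [ 601.9 -170.1   62. ]
 [ 593.1 -232.2   62. ]]
```

```bash
python3 go.py 576.7 -198.6 197 80.4
```

```text
t 1.45 pos [ 550.  -195.6  350.1] a 81.5 w 85.1 F [-0.  -0.   0.3] j1,6 [ -0. -98.]
d(m) [ 0.153 -0.027  0.001] rot [ 1.12 -0.   -0.07] rows 3.7
```

```bash
python3 -m crank '[{"dx":0.02,"dy":-0.027,"dz":0.001,"rx":1.1,"ry":0,"rz":0},{"dx":0.058,"dy":-0.027,"dz":0.001,"rx":1.1,"ry":0,"rz":0},{"dx":0.096,"dy":-0.027,"dz":0.001,"rx":1.1,"ry":0,"rz":0},{"dx":0.125,"dy":-0.027,"dz":0.001,"rx":1.1,"ry":0,"rz":0},{"dx":0.145,"dy":-0.027,"dz":0.001,"rx":1.1,"ry":0,"rz":0}]'
python3 -m crank '[{"dx":0.008,"dy":0,"dz":0,"rx":0,"ry":0,"rz":0},{"dx":0.008,"dy":0,"dz":0,"rx":0,"ry":0,"rz":0}]'
python3 - <<'E'
from h import *
from cell import r
s=r.state(); c=r.read_camera("wrist"); pickle.dump((c,s),open("w2.pkl","wb"))
print(s["tool_pos"])
cv2.imwrite("pics/w2.png",cv2.convertScaleAbs(c["image"][:,:,::-1],alpha=1.5))
E
```

```text
time_s: 1.87
tool_pos: [575.1, -199.8, 202.3]
ee_rot: [1.577, 1.567, 2.993]
ft_force: [0.4, -1.1, 0.3]
gripper_width: 85.5
time_s: 2.03
tool_pos: [575.6, -199.8, 195.6]
ee_rot: [1.677, 1.567, 3.092]
ft_force: [-1.0, 0.8, -0.3]
gripper_width: 85.2
[ 575.60947751 -199.81448863  195.61916516]
```

View pics/w2.png

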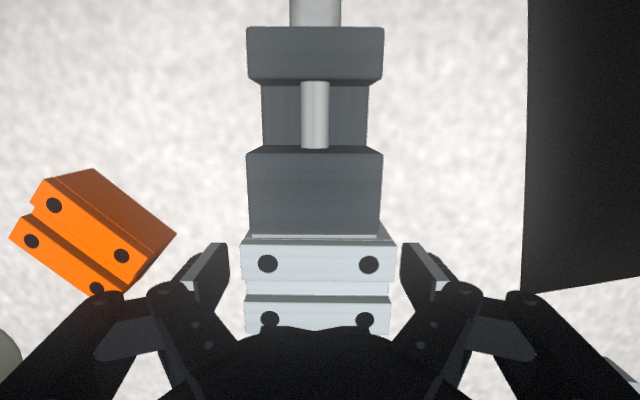

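The sample sits centred between the open fingers: finger inner edges are at x≈228 and 400, sample edges at 241 and 397. Close the gripper.

```bash
python3 -m crank '[{"dx":0,"dy":0,"dz":0,"rx":0,"ry":0,"rz":0},{"dx":0,"dy":0,"dz":0,"rx":0,"ry":0,"rz":0},{"dx":0,"dy":0,"dz":0,"rx":0,"ry":0,"rz":0},{"dx":0,"dy":0,"dz":0,"rx":0,"ry":0,"rz":0},{"dx":0,"dy":0,"dz":0,"rx":0,"ry":0,"rz":0}]' -1
python3 -m crank '[{"dx":0,"dy":0,"dz":0,"rx":0,"ry":0,"rz":0},{"dx":-0.003,"dy":0,"dz":0,"rx":0,"ry":0,"rz":0},{"dx":-0.008,"dy":0,"dz":0,"rx":0,"ry":0,"rz":0},{"dx":-0.02,"dy":0,"dz":0,"rx":0,"ry":0,"rz":0},{"dx":-0.03,"dy":0,"dz":0,"rx":0,"ry":0,"rz":0}]'
python3 go.py 541 0 245 94
```

```text
time_s: 2.5
tool_pos: [577.2, -199.6, 199.9]
ee_rot: [-1.535, 1.567, -0.12]
ft_force: [-0.8, 1.2, 7.4]
gripper_width: 61.0
time_s: 2.92
tool_pos: [576.1, -199.6, 228.3]
ee_rot: [1.576, 1.57, 2.99]
ft_force: [0.4, -1.4, -2.6]
gripper_width: 60.9
t 2.92 pos [ 576.1 -199.6  228.3] a 81.0 w 60.9 F [ 0.4 -1.4 -2.6] j1,6 [ -1. -98.]
d(m) [-0.0166  0.0658  0.1917] rot [-12.96   0.    -0.04] rows 4.9
```

```bash
python3 -m crank '[{"dx":-0.016,"dy":0,"dz":0,"rx":0,"ry":0,"rz":0},{"dx":-0.035,"dy":0,"dz":0.012,"rx":0,"ry":0,"rz":0},{"dx":-0.04,"dy":0.01,"dz":0.045,"rx":-2,"ry":0,"rz":0},{"dx":-0.04,"dy":0.024,"dz":0.083,"rx":-6,"ry":0,"rz":0},{"dx":-0.04,"dy":0.04,"dz":0.12,"rx":-9,"ry":0,"rz":0}]'
python3 -m crank '[{"dx":0,"dy":0.01,"dz":0.03,"rx":-2,"ry":0,"rz":0},{"dx":0.01,"dy":0.014,"dz":0.06,"rx":-4,"ry":0,"rz":0},{"dx":0.03,"dy":0.014,"dz":0.074,"rx":-4,"ry":0,"rz":0},{"dx":0.045,"dy":0.014,"dz":0.078,"rx":-4,"ry":0,"rz":0},{"dx":0.055,"dy":0.014,"dz":0.078,"rx":-4,"ry":0,"rz":0}]'
python3 go.py 541 0 175 94
```

```text
time_s: 3.33
tool_pos: [555.6, -74.0, 268.8]
ee_rot: [-1.351, 1.569, 0.222]
ft_force: [1.3, 1.2, -3.3]
gripper_width: 61.3
time_s: 3.75
tool_pos: [541.2, 4.5, 212.2]
ee_rot: [0.734, 1.57, 2.377]
ft_force: [0.6, -0.4, -2.4]
gripper_width: 61.2
t 3.75 pos [541.2   4.5 212.2] a 94.2 w 61.2 F [ 0.6 -0.4 -2.4] j1,6 [  21. -107.]
d(m) [ 0.0372  0.0005 -0.0045] rot [ 0.15  0.01 -0.01] rows 0.9
```

```bash
python3 -m crank '[{"dx":0.012,"dy":0,"dz":0,"rx":0,"ry":0,"rz":0},{"dx":0.024,"dy":0,"dz":0,"rx":0,"ry":0,"rz":0},{"dx":0.030,"dy":0,"dz":0,"rx":0,"ry":0,"rz":0},{"dx":0.033,"dy":0,"dz":0,"rx":0,"ry":0,"rz":0},{"dx":0.034,"dy":0,"dz":0,"rx":0,"ry":0,"rz":0}]'
python3 -m crank '[{"dx":0.001,"dy":0,"dz":0,"rx":0,"ry":0,"rz":0},{"dx":0.002,"dy":0,"dz":0,"rx":0,"ry":0,"rz":0},{"dx":0.002,"dy":0,"dz":0,"rx":0,"ry":0,"rz":0}]'
python3 -m crank '[{"dx":0.001,"dy":0,"dz":0,"rx":0,"ry":0,"rz":0},{"dx":0.002,"dy":0,"dz":0,"rx":0,"ry":0,"rz":0},{"dx":0.002,"dy":0,"dz":0,"rx":0,"ry":0,"rz":0}]'
python3 -m crank '[{"dx":0.001,"dy":0,"dz":0,"rx":0,"ry":0,"rz":0},{"dx":0.002,"dy":0,"dz":0,"rx":0,"ry":0,"rz":0},{"dx":0.002,"dy":0,"dz":0,"rx":0,"ry":0,"rz":0}]'
```

```text
time_s: 4.17
tool_pos: [541.6, 2.7, 178.6]
ee_rot: [2.002, 1.57, -2.641]
ft_force: [0.9, -1.2, -2.8]
gripper_width: 61.2
time_s: 4.42
tool_pos: [541.8, 3.1, 177.1]
ee_rot: [-1.326, 1.57, 0.315]
ft_force: [0.3, -0.4, -3.5]
gripper_width: 60.9
time_s: 4.67
tool_pos: [541.7, 3.2, 175.0]
ee_rot: [-1.395, 1.57, 0.247]
ft_force: [0.4, 0.3, -2.4]
gripper_width: 61.3
time_s: 4.92
tool_pos: [541.6, 3.3, 174.9]
ee_rot: [-1.628, 1.57, 0.014]
ft_force: [-8.3, 0.8, 22.6]
gripper_width: 60.6
```

```bash
python3 -m crank '[{"dx":-0.0015,"dy":0,"dz":0,"rx":0,"ry":0,"rz":0},{"dx":-0.0015,"dy":0,"dz":0,"rx":0,"ry":0,"rz":0}]'
python3 -m crank '[{"dx":0,"dy":0,"dz":0,"rx":0,"ry":0,"rz":0},{"dx":0,"dy":0,"dz":0,"rx":0,"ry":0,"rz":0},{"dx":0,"dy":0,"dz":0,"rx":0,"ry":0,"rz":0},{"dx":-0.02,"dy":0,"dz":0,"rx":0,"ry":0,"rz":0},{"dx":-0.05,"dy":0,"dz":0,"rx":0,"ry":0,"rz":0}]' 1
python3 go.py 541 130 320 183
```

```text
time_s: 5.08
tool_pos: [541.7, 3.3, 174.9]
ee_rot: [-1.307, 1.57, 0.334]
ft_force: [-5.0, 1.0, 12.6]
gripper_width: 60.9
time_s: 5.5
tool_pos: [540.5, 2.8, 221.9]
ee_rot: [1.801, 1.564, -2.842]
ft_force: [0.6, -0.3, -0.1]
gripper_width: 85.2
t 5.5 pos [540.5   2.8 221.9] a 94.0 w 85.2 F [ 0.6 -0.3 -0.1] j1,6 [  21. -107.]
d(m) [-0.0983 -0.0088  0.1267] rot [-88.99   0.21  -0.35] rows 12.4
```

```bash
python3 -m crank '[{"dx":-0.035,"dy":0,"dz":0.02,"rx":-7,"ry":0,"rz":0},{"dx":-0.065,"dy":-0.002,"dz":0.05,"rx":-14,"ry":0,"rz":0},{"dx":-0.09,"dy":-0.005,"dz":0.08,"rx":-21,"ry":0,"rz":0},{"dx":-0.098,"dy":-0.009,"dz":0.115,"rx":-28,"ry":0,"rz":0},{"dx":-0.098,"dy":-0.009,"dz":0.127,"rx":-35,"ry":0,"rz":0}]' >/dev/null
python3 -m crank '[{"dx":0,"dy":0,"dz":0,"rx":-7,"ry":0,"rz":0},{"dx":0,"dy":0,"dz":0,"rx":-14,"ry":0,"rz":0},{"dx":0,"dy":0,"dz":0,"rx":-21,"ry":0,"rz":0},{"dx":0,"dy":0,"dz":0,"rx":-28,"ry":0,"rz":0},{"dx":0,"dy":0,"dz":0,"rx":-35,"ry":0,"rz":0}]' >/dev/null
python3 -m crank '[{"dx":0,"dy":0,"dz":0,"rx":-7,"ry":0,"rz":0},{"dx":0,"dy":0,"dz":0,"rx":-14,"ry":0,"rz":0},{"dx":0,"dy":0,"dz":0,"rx":-19,"ry":0,"rz":0},{"dx":0,"dy":0,"dz":0,"rx":-19,"ry":0,"rz":0}]'
python3 - <<'E'
from h import *
from cell import r
s=r.state(); c=r.read_camera("wrist"); pickle.dump((c,s),open("w3.pkl","wb"))
print(s["tool_pos"],s["ee_rot"])
cv2.imwrite("pics/w3.png",cv2.convertScaleAbs(c["image"][:,:,::-1],alpha=1.3))
E
```

```text
time_s: 6.67
tool_pos: [541.6, 130.5, 321.9]
ee_rot: [0.524, 1.57, -2.561]
ft_force: [-0.3, 0.5, 0.6]
gripper_width: 85.2
[541.60856555 130.48674405 321.91193513] [ 0.52398987  1.57034606 -2.56070286]
```

View pics/w3.png

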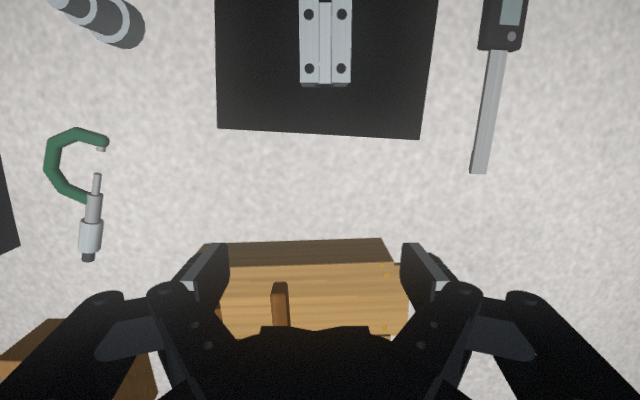

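The wrist view shows the sample standing flat on the mat, holes at (308,14), (341,14), (309,68) and (341,68), slot visible. The case is at the bottom, with the bar's near end at about (281,284). Now compute the poses.

Run:
```python
from h import *
c,s=pickle.load(open("w3.pkl","rb")); t=pickle.load(open("top.pkl","rb"))
R,tt=ext(t); print("topcam",(-R.T@tt).round())
def cr(x,y): return ((x+.5)/6-.5+205,(y+.5)/6-.5+145)
# rim corners z=55: rear-left(+y), rear-right, front-right, front-left
C=cast(t,[cr(80,61),cr(272,51),cr(295,457),cr(101,468)],55); print("case rim",C.round(1)[:,:2].tolist())
v1=C[0]-C[3];v2=C[1]-C[2]; print("len",np.linalg.norm(v1),np.linalg.norm(v2),"yaw",np.degrees(np.arctan2(v1[1],v1[0])),np.degrees(np.arctan2(v2[1],v2[0])),"w",np.linalg.norm(C[0]-C[1]),np.linalg.norm(C[2]-C[3]))
B=cast(t,[cr(117,234),cr(245,231)],73);print("bar ends",B.round(1)[:,:2].tolist(),B.mean(0).round(1))
print("bar edges x at centre: rear",cast(t,cr(181,220),73).round(1),"front",cast(t,cr(181,248),73).round(1))
# wrist
print("bar near end corners",cast(c,[(272,283),(289,283)],73,s).round(1)[:,:2].tolist())
W=cast(c,[(215,267),(393,262)],55,s);print("near rim",W.round(1)[:,:2].tolist(),np.degrees(np.arctan2(*(W[0]-W[1])[[1,0]])))
W=cast(c,[(206,245),(383,239)],0,s)
g=cv2.cvtColor(c["image"],cv2.COLOR_RGB2GRAY)
k=4;sub=cv2.resize(g[0:90,295:355],None,fx=k,fy=k,interpolation=cv2.INTER_CUBIC)
n,l,st,ce=cv2.connectedComponentsWithStats((sub<80).astype(np.uint8))
for i in range(1,n):
    if 300<st[i,4]<3000: p=(ce[i]+.5)/k-.5+[295,0];print(p.round(1),st[i,4],cast(c,p,37,s).round(1))
```

```text
topcam [ 479.   34. 1187.]
case rim [[650.2, 292.4], [657.8, 202.3], [467.0, 184.2], [459.3, 274.2]]
len 191.78566282247746 191.72041501580057 yaw 5.432190197103958 5.431718164752753 w 90.34261259492526 90.34037108640896
bar ends [[567.5, 267.7], [570.7, 208.8]] [569.1 238.3  73. ]
bar edges x at centre: rear [[574.9 238.5  73. ]] front [[561.9 238.   73. ]]
bar near end corners [[574.1, 201.5], [559.6, 200.6]]
near rim [[629.0, 199.6], [467.2, 185.0]] 5.136630839607206
[324.7   0.6] 467 [[542.7 -26.   37. ]]
[341.4  13.8] 1348 [[529.1 -17.5  37. ]]
[308.3  14. ] 1369 [[555.  -15.8  37. ]]
[340.7  67.9] 1138 [[526.5  22.5  37. ]]
[308.9  68. ] 1171 [[552.4  24.1  37. ]]
```

```bash
python3 go.py 569 238.5 230 185.3
```

```text
t 6.72 pos [541.6 130.5 321.9] a -177.1 w 85.9 F [-0.9  0.1 -0.1] j1,6 [ 34. -31.]
d(m) [ 0.0919 -0.1065 -0.0329] rot [-2.36  0.02 -0.01] rows 3.5
```

```bash
python3 -m crank '[{"dx":0.01,"dy":-0.035,"dz":-0.011,"rx":-1,"ry":0,"rz":0},{"dx":0.02,"dy":-0.07,"dz":-0.022,"rx":-2,"ry":0,"rz":0},{"dx":0.035,"dy":-0.1065,"dz":-0.033,"rx":-2.4,"ry":0,"rz":0},{"dx":0.06,"dy":-0.1065,"dz":-0.033,"rx":-2.4,"ry":0,"rz":0},{"dx":0.082,"dy":-0.1065,"dz":-0.033,"rx":-2.4,"ry":0,"rz":0}]' 0.1
python3 -m crank '[{"dx":0.006,"dy":0,"dz":0,"rx":0,"ry":0,"rz":0},{"dx":0.010,"dy":0,"dz":0,"rx":0,"ry":0,"rz":0},{"dx":0.010,"dy":0,"dz":0,"rx":0,"ry":0,"rz":0}]'
python3 -m crank '[{"dx":0,"dy":0,"dz":0,"rx":0,"ry":0,"rz":0},{"dx":0,"dy":0,"dz":0,"rx":0,"ry":0,"rz":0},{"dx":0,"dy":0,"dz":0,"rx":0,"ry":0,"rz":0},{"dx":0,"dy":0,"dz":0,"rx":0,"ry":0,"rz":0},{"dx":0,"dy":0,"dz":0,"rx":0,"ry":0,"rz":0}]' -1
python3 go.py 569 238.5 230 185.3
```

```text
time_s: 7.13
tool_pos: [569.2, 240.7, 238.9]
ee_rot: [-2.5, 1.57, 0.734]
ft_force: [-0.1, -0.9, -1.1]
gripper_width: 47.2
time_s: 7.38
tool_pos: [569.0, 238.3, 230.0]
ee_rot: [0.814, 1.57, -2.234]
ft_force: [0.2, -0.1, 0.4]
gripper_width: 47.2
time_s: 7.8
tool_pos: [569.3, 238.6, 231.9]
ee_rot: [-2.712, 1.569, 0.524]
ft_force: [-2.1, -1.3, 7.1]
gripper_width: 12.3
t 7.8 pos [569.3 238.6 231.9] a -174.6 w 12.3 F [-2.1 -1.3  7.1] j1,6 [ 41. -35.]
d(m) [0.0019 0.     0.0003] rot [ 0.13 -0.11  0.05] rows 0.0
```

```bash
python3 -m crank '[{"dx":0,"dy":0,"dz":0.006,"rx":0,"ry":0,"rz":0},{"dx":0,"dy":0,"dz":0.016,"rx":0,"ry":0,"rz":0},{"dx":0,"dy":0,"dz":0.028,"rx":0,"ry":0,"rz":0},{"dx":0,"dy":0,"dz":0.042,"rx":0,"ry":0,"rz":0},{"dx":0,"dy":0,"dz":0.056,"rx":0,"ry":0,"rz":0}]'
python3 -m crank '[{"dx":0,"dy":0,"dz":0.014,"rx":0,"ry":0,"rz":0},{"dx":0,"dy":0,"dz":0.028,"rx":0,"ry":0,"rz":0},{"dx":0,"dy":0,"dz":0.040,"rx":0,"ry":0,"rz":0},{"dx":0,"dy":0,"dz":0.047,"rx":0,"ry":0,"rz":0},{"dx":0,"dy":0,"dz":0.052,"rx":0,"ry":0,"rz":0}]'
python3 -m crank '[{"dx":0,"dy":0,"dz":0.002,"rx":0,"ry":0,"rz":0},{"dx":0,"dy":0,"dz":0.004,"rx":0,"ry":0,"rz":0},{"dx":0,"dy":0,"dz":0.006,"rx":0,"ry":0,"rz":0},{"dx":0,"dy":0,"dz":0.006,"rx":0,"ry":0,"rz":0}]'
```

```text
time_s: 8.22
tool_pos: [513.6, 233.3, 231.8]
ee_rot: [-2.799, 1.567, 0.437]
ft_force: [2.7, -2.0, 6.7]
gripper_width: 12.6
time_s: 8.63
tool_pos: [461.3, 228.3, 231.8]
ee_rot: [-2.688, 1.568, 0.549]
ft_force: [2.0, -3.2, 5.7]
gripper_width: 12.6
time_s: 8.97
tool_pos: [455.7, 227.8, 231.8]
ee_rot: [-2.689, 1.568, 0.548]
ft_force: [0.1, -2.9, 9.4]
gripper_width: 12.4
```

```bash
python3 -m crank '[{"dx":0,"dy":0,"dz":0.001,"rx":0,"ry":0,"rz":0},{"dx":0,"dy":0,"dz":0.002,"rx":0,"ry":0,"rz":0},{"dx":0,"dy":0,"dz":0.002,"rx":0,"ry":0,"rz":0}]'
python3 -m crank '[{"dx":0,"dy":0,"dz":0.001,"rx":0,"ry":0,"rz":0},{"dx":0,"dy":0,"dz":0.002,"rx":0,"ry":0,"rz":0},{"dx":0,"dy":0,"dz":0.002,"rx":0,"ry":0,"rz":0}]'
python3 -m crank '[{"dx":0,"dy":0,"dz":0.001,"rx":0,"ry":0,"rz":0},{"dx":0,"dy":0,"dz":0.002,"rx":0,"ry":0,"rz":0},{"dx":0,"dy":0,"dz":0.002,"rx":0,"ry":0,"rz":0}]'
```

```text
time_s: 9.22
tool_pos: [454.0, 227.7, 231.8]
ee_rot: [-2.711, 1.568, 0.526]
ft_force: [1.0, -3.3, 9.3]
gripper_width: 12.3
time_s: 9.47
tool_pos: [452.0, 227.5, 231.8]
ee_rot: [-2.729, 1.568, 0.508]
ft_force: [2.0, -3.0, 7.2]
gripper_width: 12.7
time_s: 9.72
tool_pos: [450.0, 227.3, 231.8]
ee_rot: [-2.706, 1.568, 0.531]
ft_force: [1.8, -3.1, 8.9]
gripper_width: 12.4
```

```bash
python3 -m crank '[{"dx":0,"dy":0,"dz":0.001,"rx":0,"ry":0,"rz":0},{"dx":0,"dy":0,"dz":0.002,"rx":0,"ry":0,"rz":0},{"dx":0,"dy":0,"dz":0.002,"rx":0,"ry":0,"rz":0}]'
python3 -m crank '[{"dx":0,"dy":0,"dz":0.001,"rx":0,"ry":0,"rz":0},{"dx":0,"dy":0,"dz":0.002,"rx":0,"ry":0,"rz":0},{"dx":0,"dy":0,"dz":0.002,"rx":0,"ry":0,"rz":0}]'
```

```text
time_s: 9.97
tool_pos: [449.1, 227.2, 231.9]
ee_rot: [-2.841, 1.566, 0.396]
ft_force: [10.9, -5.7, 1.5]
gripper_width: 12.5
time_s: 10.22
tool_pos: [448.4, 227.2, 231.9]
ee_rot: [-2.896, 1.563, 0.342]
ft_force: [21.7, -9.1, -4.8]
gripper_width: 12.4
```

```bash
python3 -m crank '[{"dx":0,"dy":0,"dz":-0.002,"rx":0,"ry":0,"rz":0},{"dx":0,"dy":0,"dz":-0.002,"rx":0,"ry":0,"rz":0}]'
python3 -m crank '[{"dx":0,"dy":0,"dz":0,"rx":0,"ry":0,"rz":0},{"dx":0,"dy":0,"dz":0,"rx":0,"ry":0,"rz":0},{"dx":0,"dy":0,"dz":0,"rx":0,"ry":0,"rz":0},{"dx":-0.02,"dy":0,"dz":0,"rx":0,"ry":0,"rz":0},{"dx":-0.05,"dy":0,"dz":-0.01,"rx":0,"ry":0,"rz":0}]' 0.1
python3 -m crank '[{"dx":-0.02,"dy":0,"dz":-0.035,"rx":0,"ry":0,"rz":0},{"dx":-0.04,"dy":0,"dz":-0.07,"rx":0,"ry":0,"rz":0},{"dx":-0.06,"dy":0,"dz":-0.10,"rx":0,"ry":0,"rz":0},{"dx":-0.067,"dy":0.01,"dz":-0.122,"rx":0,"ry":0,"rz":0},{"dx":-0.067,"dy":0.012,"dz":-0.122,"rx":0,"ry":0,"rz":0}]' 1
python3 - <<'E'
from h import *
from cell import r
s=r.state(); c=r.read_camera("wrist"); pickle.dump((c,s),open("w4.pkl","wb"))
print(s["tool_pos"],s["ee_rot"])
cv2.imwrite("pics/w4.png",cv2.convertScaleAbs(c["image"][:,:,::-1],alpha=1.5))
E
```

```text
time_s: 10.38
tool_pos: [449.2, 227.2, 231.9]
ee_rot: [-2.81, 1.566, 0.427]
ft_force: [9.5, -5.2, 2.5]
gripper_width: 12.1
time_s: 10.8
tool_pos: [455.3, 226.8, 278.2]
ee_rot: [0.566, 1.564, -2.481]
ft_force: [-0.1, 0.6, -0.5]
gripper_width: 46.9
time_s: 11.22
tool_pos: [583.5, 227.6, 349.0]
ee_rot: [-2.851, 1.567, 0.385]
ft_force: [0.3, 0.4, -0.5]
gripper_width: 85.2
[583.5315209  227.6308418  348.99479626] [-2.85119084  1.56697192  0.38459975]
```

View pics/w4.png

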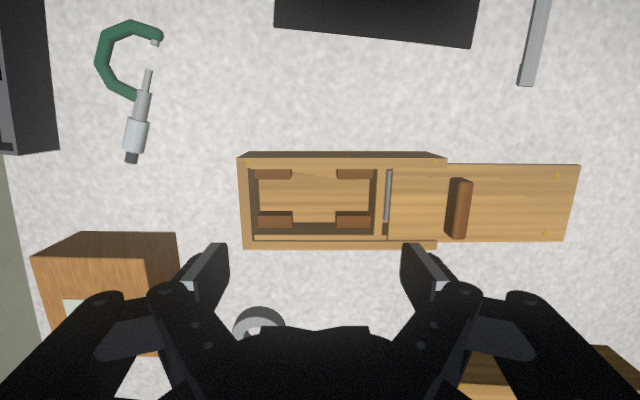

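The picture shows the nest open. The four corner blocks leave the columns 293–337 clear, the rim outer corners are at (237,157), (447,158), (437,249) and (243,249), and the cover bar is at (459,208).

Run:
```python
from h import *
c,s=pickle.load(open("w4.pkl","rb"))
P=cast(c,[(237,157),(447,158),(437,249),(243,249)],55,s); print(P.round(1)[:,:2].tolist(),"mean",P.mean(0).round(1))
print("len",np.linalg.norm(P[0]-P[1]),np.linalg.norm(P[3]-P[2]),"w",np.linalg.norm(P[0]-P[3]),np.linalg.norm(P[1]-P[2]))
for a,b in((0,1),(3,2)): d=P[a]-P[b];print("yaw",np.degrees(np.arctan2(d[1],d[0])))
m=P.mean(0)[:2]; 
for yaw in (5.3,): print("nest from rim",m+26*np.array([np.cos(np.radians(yaw)),np.sin(np.radians(yaw))]))
bar=cast(c,[(450,179),(470,181),(466,238),(447,237)],73,s);print("bar",bar.round(1)[:,:2].tolist(),bar.mean(0))
# predict nest features for yaw 5.3 at hypothesised nest centre and save overlay crop
yaw=np.radians(5.3);Rz=np.array([[np.cos(yaw),-np.sin(yaw)],[np.sin(yaw),np.cos(yaw)]])
img=cv2.resize(cv2.convertScaleAbs(c["image"][140:260,225:455,::-1],alpha=1.7),None,fx=3.4,fy=3.4,interpolation=cv2.INTER_CUBIC)
def dr(L,z,col):
    W=np.array([list(Rz@np.array(q)+[583.8,239.9])+[z] for q in L]); q=(proj(c,W,s)-[225,140]+.5)*3.4
    cv2.polylines(img,[q.round().astype(int)],True,col,1)
dr([(71,46),(71,-46),(-123,-46),(-123,46)],55,(255,0,0))
dr([(24,34),(24,-34),(-24,-34),(-24,34)],26,(0,0,255))
dr([(24,34),(24,-34),(-24,-34),(-24,34)],8,(0,255,0))
cv2.imwrite("pics/w4c.png",img)
```

```text
[[658.4, 202.1], [467.0, 184.6], [457.2, 275.1], [650.4, 293.6]] mean [558.2 238.9  55. ]
len 192.17373163052878 194.09190023965022 w 91.88950563567177 91.12428113374638
yaw 5.237523169936219
yaw 5.46705966750988
nest from rim [584.1334637  241.25980075]
bar [[468.9, 200.6], [450.8, 200.6], [441.5, 253.9], [459.6, 254.5]] [455.20512449 227.40427244  73.        ]
```

View pics/w4c.png

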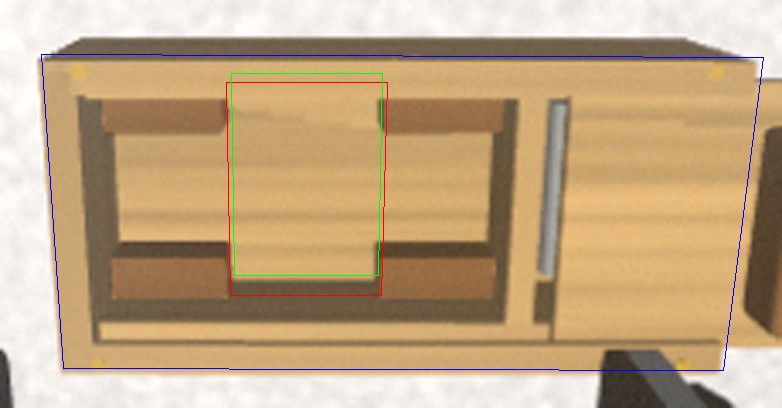

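```bash
python3 go.py 541 3.3 180 183.7
```

```text
t 11.27 pos [581.5 227.1 347.5] a -174.7 w 85.4 F [-0.8  0.3 -0.9] j1,6 [ 39. -34.]
d(m) [0.1673 0.2191 0.0613] rot [ 1.64 -0.05  0.04] rows 6.8
```

```bash
python3 -m crank '[{"dx":0.005,"dy":0.038,"dz":0.0107,"rx":0.4,"ry":0,"rz":0},{"dx":0.015,"dy":0.076,"dz":0.0213,"rx":0.8,"ry":0,"rz":0},{"dx":0.025,"dy":0.114,"dz":0.0320,"rx":1.2,"ry":0,"rz":0},{"dx":0.035,"dy":0.152,"dz":0.0426,"rx":1.6,"ry":0,"rz":0},{"dx":0.045,"dy":0.188,"dz":0.0530,"rx":1.6,"ry":0,"rz":0}]'
python3 -m crank '[{"dx":0.008,"dy":0.026,"dz":0.006,"rx":0,"ry":0,"rz":0},{"dx":0.02,"dy":0.031,"dz":0.008,"rx":0,"ry":0,"rz":0},{"dx":0.04,"dy":0.031,"dz":0.008,"rx":0,"ry":0,"rz":0},{"dx":0.06,"dy":0.031,"dz":0.008,"rx":0,"ry":0,"rz":0},{"dx":0.06,"dy":0.031,"dz":0.008,"rx":0,"ry":0,"rz":0}]'
python3 go.py 541 3.3 180 183.7
```

```text
time_s: 11.68
tool_pos: [543.1, 34.0, 301.4]
ee_rot: [-0.172, 1.57, 3.036]
ft_force: [1.1, -0.7, 0.1]
gripper_width: 85.4
time_s: 12.1
tool_pos: [536.5, 3.4, 238.6]
ee_rot: [0.116, 1.564, -2.96]
ft_force: [-1.0, -0.5, -0.6]
gripper_width: 85.6
t 12.1 pos [536.5   3.4 238.6] a -176.2 w 85.6 F [-1.  -0.5 -0.6] j1,6 [ 21. -17.]
d(m) [ 0.0586  0.0004 -0.0048] rot [ 0.06  0.37 -0.04] rows 1.4
```

```bash
python3 -m crank '[{"dx":0.012,"dy":0,"dz":-0.0045,"rx":0,"ry":0.3,"rz":0},{"dx":0.03,"dy":0,"dz":-0.0045,"rx":0,"ry":0.3,"rz":0},{"dx":0.047,"dy":0,"dz":-0.0045,"rx":0,"ry":0.3,"rz":0},{"dx":0.0575,"dy":0,"dz":-0.0045,"rx":0,"ry":0.3,"rz":0},{"dx":0.0575,"dy":0,"dz":-0.0045,"rx":0,"ry":0.3,"rz":0}]'
python3 -m crank '[{"dx":0,"dy":0,"dz":0,"rx":0,"ry":0,"rz":0}]'
python3 go.py 541 3.3 180 183.7
python3 - <<'E'
from h import *
from cell import r
s=r.state(); c=r.read_camera("wrist"); pickle.dump((c,s),open("w5.pkl","wb"))
cv2.imwrite("pics/w5.png",cv2.convertScaleAbs(c["image"][:,:,::-1],alpha=1.4))
E
```

```text
time_s: 12.52
tool_pos: [542.5, 4.4, 183.2]
ee_rot: [2.68, 1.569, -0.394]
ft_force: [0.1, -0.3, -0.4]
gripper_width: 85.4
time_s: 12.6
tool_pos: [543.5, 4.5, 184.9]
ee_rot: [3.043, 1.567, -0.031]
ft_force: [-0.3, 0.4, -0.4]
gripper_width: 85.5
t 12.6 pos [543.5   4.5 184.9] a -176.1 w 85.5 F [-0.3  0.4 -0.4] j1,6 [ 21. -17.]
d(m) [0.0049 0.001  0.0026] rot [ 0.17 -0.24 -0.02] rows 0.1
```

View pics/w5.png

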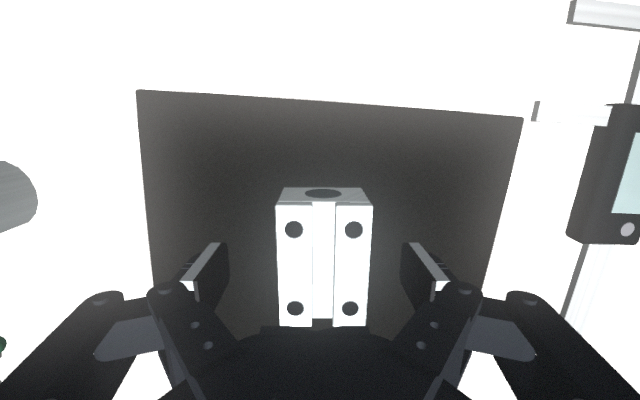

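The sample lies between the open fingers (columns 277–372, fingers at 228 and 402), turned parallel, with holes at (294,230), (354,230), (295,308) and (350,308). I'll check the centre along its length, go to z 180 and close.

```bash
python3 - <<'E'
from h import *
c,s=pickle.load(open("w5.pkl","rb"))
P=cast(c,[(294,230),(354,230),(295,308),(350,308)],37,s);print(P.round(1),P.mean(0).round(1),s["tool_pos"])
E
python3 go.py 541 3.3 180 183.7
```

```text
[[554.5 -15.4  37. ]
 [528.6 -17.3  37. ]
 [552.2  24.1  37. ]
 [526.2  22.3  37. ]] [540.4   3.4  37. ] [543.46995204   4.50970653 184.88971304]
t 12.65 pos [543.8   4.6 185.5] a -176.1 w 84.9 F [0.1 0.2 0.3] j1,6 [ 21. -17.]
d(m) [0.0055 0.0011 0.0029] rot [ 0.18 -0.32 -0.  ] rows 0.2
```

```bash
python3 -m crank '[{"dx":0.004,"dy":0.0011,"dz":0.003,"rx":0,"ry":-0.3,"rz":0},{"dx":0.005,"dy":0.0011,"dz":0.003,"rx":0,"ry":-0.3,"rz":0},{"dx":0.005,"dy":0.0011,"dz":0.003,"rx":0,"ry":-0.3,"rz":0},{"dx":0.005,"dy":0.0011,"dz":0.003,"rx":0,"ry":-0.3,"rz":0}]'
python3 -m crank '[{"dx":0,"dy":0,"dz":0,"rx":0,"ry":0,"rz":0},{"dx":0,"dy":0,"dz":0,"rx":0,"ry":0,"rz":0}]'
python3 go.py 540.4 3.4 180 183.7
```

```text
time_s: 12.98
tool_pos: [540.8, 2.9, 180.1]
ee_rot: [-2.901, 1.57, 0.308]
ft_force: [-0.0, -0.0, -0.0]
gripper_width: 85.6
time_s: 13.15
tool_pos: [540.8, 2.9, 179.9]
ee_rot: [-2.896, 1.57, 0.312]
ft_force: [0.4, 0.1, -0.3]
gripper_width: 85.5
t 13.15 pos [540.8   2.9 179.9] a -176.2 w 85.5 F [ 0.4  0.1 -0.3] j1,6 [ 21. -17.]
d(m) [-0.0001 -0.0005  0.0004] rot [ 0.13 -0.02  0.01] rows 0.0
```

```bash
python3 -m crank '[{"dx":0,"dy":0,"dz":0,"rx":0,"ry":0,"rz":0},{"dx":0,"dy":0,"dz":0,"rx":0,"ry":0,"rz":0},{"dx":0,"dy":0,"dz":0,"rx":0,"ry":0,"rz":0},{"dx":0,"dy":0,"dz":0,"rx":0,"ry":0,"rz":0},{"dx":0,"dy":0,"dz":0,"rx":0,"ry":0,"rz":0}]' -1
python3 -m crank '[{"dx":0,"dy":0,"dz":0,"rx":0,"ry":0,"rz":0},{"dx":0,"dy":0,"dz":0,"rx":0,"ry":0,"rz":0},{"dx":-0.01,"dy":0,"dz":0,"rx":0,"ry":0,"rz":0},{"dx":-0.03,"dy":0,"dz":0,"rx":0,"ry":0,"rz":0},{"dx":-0.05,"dy":0,"dz":0,"rx":0,"ry":0,"rz":0}]'
python3 go.py 583.9 239.8 265 185.3
```

```text
time_s: 13.57
tool_pos: [540.7, 2.9, 179.9]
ee_rot: [2.47, 1.571, -0.604]
ft_force: [-1.3, 0.3, 2.6]
gripper_width: 41.1
time_s: 13.98
tool_pos: [540.2, 2.8, 229.6]
ee_rot: [0.21, 1.568, -2.865]
ft_force: [-0.2, 1.0, -2.8]
gripper_width: 41.2
t 13.98 pos [540.2   2.8 229.6] a -176.2 w 41.2 F [-0.2  1.  -2.8] j1,6 [ 21. -17.]
d(m) [-0.0357 -0.2336 -0.0593] rot [-1.48  0.16 -0.03] rows 5.8
```

```bash
python3 -m crank '[{"dx":-0.02,"dy":-0.03,"dz":-0.0075,"rx":-0.5,"ry":0,"rz":0},{"dx":-0.034,"dy":-0.068,"dz":-0.0173,"rx":-1,"ry":0,"rz":0},{"dx":-0.036,"dy":-0.108,"dz":-0.0274,"rx":-1.4,"ry":0,"rz":0},{"dx":-0.036,"dy":-0.148,"dz":-0.0376,"rx":-1.4,"ry":0,"rz":0},{"dx":-0.036,"dy":-0.186,"dz":-0.0472,"rx":-1.4,"ry":0,"rz":0}]'
python3 -m crank '[{"dx":0,"dy":-0.026,"dz":-0.007,"rx":0,"ry":0,"rz":0},{"dx":0,"dy":-0.042,"dz":-0.011,"rx":0,"ry":0,"rz":0},{"dx":0,"dy":-0.048,"dz":-0.0121,"rx":0,"ry":0,"rz":0},{"dx":0,"dy":-0.048,"dz":-0.0121,"rx":0,"ry":0,"rz":0},{"dx":0,"dy":-0.048,"dz":-0.0121,"rx":0,"ry":0,"rz":0}]'
python3 -m crank '[{"dx":0,"dy":0,"dz":0,"rx":0,"ry":0,"rz":0},{"dx":0,"dy":0,"dz":0,"rx":0,"ry":0,"rz":0}]'
python3 go.py 583.9 239.8 200 185.3
```

```text
time_s: 14.4
tool_pos: [575.3, 193.6, 266.7]
ee_rot: [-2.374, 1.57, 0.858]
ft_force: [0.8, -0.3, -2.8]
gripper_width: 41.2
time_s: 14.82
tool_pos: [582.6, 239.8, 265.3]
ee_rot: [0.456, 1.569, -2.595]
ft_force: [0.3, 0.8, -3.1]
gripper_width: 40.9
time_s: 14.98
tool_pos: [582.9, 239.2, 265.8]
ee_rot: [0.371, 1.57, -2.681]
ft_force: [-0.1, -1.1, -2.2]
gripper_width: 41.1
t 14.98 pos [582.9 239.2 265.8] a -174.8 w 41.1 F [-0.1 -1.1 -2.2] j1,6 [ 40. -35.]
d(m) [ 0.0658 -0.0005 -0.0011] rot [-0.15  0.02 -0.01] rows 1.6
```

```bash
python3 -m crank '[{"dx":0.01,"dy":-0.0005,"dz":-0.001,"rx":0,"ry":0,"rz":0},{"dx":0.026,"dy":-0.0005,"dz":-0.001,"rx":0,"ry":0,"rz":0},{"dx":0.042,"dy":-0.0005,"dz":-0.001,"rx":0,"ry":0,"rz":0},{"dx":0.052,"dy":-0.0005,"dz":-0.001,"rx":0,"ry":0,"rz":0},{"dx":0.054,"dy":-0.0005,"dz":-0.001,"rx":0,"ry":0,"rz":0}]'
python3 -m crank '[{"dx":0,"dy":0,"dz":0,"rx":0,"ry":0,"rz":0},{"dx":0,"dy":0,"dz":0,"rx":0,"ry":0,"rz":0}]'
python3 - <<'E'
from h import *
from cell import r
s=r.state(); c=r.read_camera("wrist"); pickle.dump((c,s),open("w6.pkl","wb"))
img=cv2.convertScaleAbs(c["image"][:,:,::-1],alpha=1.4)
yaw=np.radians(5.3);Rz=np.array([[np.cos(yaw),-np.sin(yaw)],[np.sin(yaw),np.cos(yaw)]])
def dr(L,z,col):
    W=np.array([list(Rz@np.array(q)+[583.9,240.2])+[z] for q in L]); cv2.polylines(img,[proj(c,W,s).round().astype(int)],True,col,1)
dr([(71,46),(71,-46),(-123,-46),(-123,46)],55,(255,0,0))
dr([(24,34),(24,-34),(-24,-34),(-24,34)],26,(0,0,255))
cv2.imwrite("pics/w6.png",img); print(s["tool_pos"],s["ft_force"])
E
```

```text
time_s: 15.4
tool_pos: [583.3, 240.1, 209.1]
ee_rot: [0.502, 1.567, -2.549]
ft_force: [0.2, -0.0, -2.8]
gripper_width: 41.2
time_s: 15.57
tool_pos: [584.3, 241.2, 212.0]
ee_rot: [3.138, 1.57, 0.088]
ft_force: [0.1, 0.3, -2.3]
gripper_width: 41.5
[584.34751359 241.17796563 212.04332811] [ 0.11805353  0.27447784 -2.33422334]
```

View pics/w6.png

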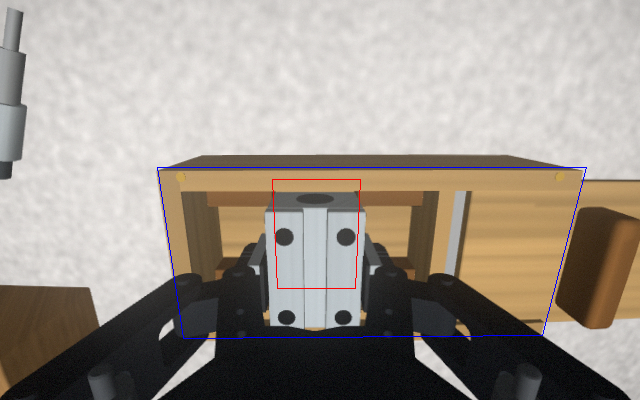

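The overlay agrees with the rim to about 1 px, and the sample is held straight over the nest. I'll correct the small offset and lower it.

```bash
python3 -m crank '[{"dx":0,"dy":0.0005,"dz":0,"rx":0,"ry":0,"rz":0},{"dx":0,"dy":0.0005,"dz":0,"rx":0,"ry":0,"rz":0}]'
python3 go.py 583.9 239.8 188 185.3
```

```text
time_s: 15.78
tool_pos: [584.2, 240.8, 212.5]
ee_rot: [-2.587, 1.569, 0.646]
ft_force: [1.3, 0.0, -3.3]
gripper_width: 41.2
t 15.78 pos [584.2 240.8 212.5] a -174.8 w 41.2 F [ 1.3  0.  -3.3] j1,6 [ 40. -35.]
d(m) [0.0245 0.001  0.0005] rot [-0.06 -0.07  0.04] rows 0.6
```

```bash
python3 -m crank '[{"dx":0.006,"dy":0.001,"dz":0.0005,"rx":0,"ry":0,"rz":0},{"dx":0.012,"dy":0.001,"dz":0.0005,"rx":0,"ry":0,"rz":0},{"dx":0.018,"dy":0.001,"dz":0.0005,"rx":0,"ry":0,"rz":0},{"dx":0.022,"dy":0.001,"dz":0.0005,"rx":0,"ry":0,"rz":0},{"dx":0.023,"dy":0.001,"dz":0.0005,"rx":0,"ry":0,"rz":0}]'
python3 -m crank '[{"dx":0.001,"dy":0,"dz":0,"rx":0,"ry":0,"rz":0},{"dx":0.002,"dy":0,"dz":0,"rx":0,"ry":0,"rz":0},{"dx":0.002,"dy":0,"dz":0,"rx":0,"ry":0,"rz":0}]'
python3 go.py 583.9 239.8 185 185.3
```

```text
time_s: 16.2
tool_pos: [583.3, 239.4, 187.3]
ee_rot: [0.524, 1.569, -2.526]
ft_force: [0.5, 0.2, -3.6]
gripper_width: 41.4
time_s: 16.45
tool_pos: [583.7, 239.7, 186.6]
ee_rot: [1.966, 1.571, -1.084]
ft_force: [-0.4, 0.5, -3.1]
gripper_width: 41.3
t 16.45 pos [583.7 239.7 186.6] a -174.8 w 41.3 F [-0.4  0.5 -3.1] j1,6 [ 40. -35.]
d(m) [ 0.0016 -0.0001 -0.0002] rot [-0.06 -0.   -0.  ] rows 0.0
```

```bash
python3 -m crank '[{"dx":0.001,"dy":0,"dz":0,"rx":0,"ry":0,"rz":0},{"dx":0.001,"dy":0,"dz":0,"rx":0,"ry":0,"rz":0},{"dx":0.001,"dy":0,"dz":0,"rx":0,"ry":0,"rz":0}]'
python3 -m crank '[{"dx":0.001,"dy":0,"dz":0,"rx":0,"ry":0,"rz":0},{"dx":0.001,"dy":0,"dz":0,"rx":0,"ry":0,"rz":0},{"dx":0.001,"dy":0,"dz":0,"rx":0,"ry":0,"rz":0}]'
```

```text
time_s: 16.7
tool_pos: [583.7, 239.7, 185.8]
ee_rot: [-2.574, 1.571, 0.659]
ft_force: [-0.9, 0.2, -2.7]
gripper_width: 41.2
time_s: 16.95
tool_pos: [583.8, 239.7, 184.9]
ee_rot: [-2.718, 1.57, 0.515]
ft_force: [0.3, 0.5, -1.1]
gripper_width: 41.1
```

```bash
python3 -m crank '[{"dx":0.0006,"dy":0,"dz":0,"rx":0,"ry":0,"rz":0},{"dx":0.0006,"dy":0,"dz":0,"rx":0,"ry":0,"rz":0}]'
python3 -m crank '[{"dx":0,"dy":0,"dz":0,"rx":0,"ry":0,"rz":0},{"dx":0,"dy":0,"dz":0,"rx":0,"ry":0,"rz":0},{"dx":0,"dy":0,"dz":0,"rx":0,"ry":0,"rz":0},{"dx":0,"dy":0,"dz":0,"rx":0,"ry":0,"rz":0},{"dx":0,"dy":0,"dz":0,"rx":0,"ry":0,"rz":0}]' 0.4
python3 -m crank '[{"dx":-0.008,"dy":0,"dz":0,"rx":0,"ry":0,"rz":0},{"dx":-0.025,"dy":0,"dz":0,"rx":0,"ry":0,"rz":0},{"dx":-0.05,"dy":0,"dz":0,"rx":0,"ry":0,"rz":0},{"dx":-0.085,"dy":0,"dz":0,"rx":0,"ry":0,"rz":0},{"dx":-0.12,"dy":0,"dz":0,"rx":0,"ry":0,"rz":0}]'
python3 -m crank '[{"dx":-0.03,"dy":0,"dz":0,"rx":0,"ry":0,"rz":0},{"dx":-0.045,"dy":0,"dz":0,"rx":0,"ry":0,"rz":0},{"dx":-0.045,"dy":0,"dz":0,"rx":0,"ry":0,"rz":0},{"dx":-0.045,"dy":0,"dz":0,"rx":0,"ry":0,"rz":0}]' 1
python3 - <<'E'
from h import *
from cell import r
s=r.state(); c=r.read_camera("wrist"); pickle.dump((c,s),open("w7.pkl","wb"))
yaw=np.radians(5.3);Rz=np.array([[np.cos(yaw),-np.sin(yaw)],[np.sin(yaw),np.cos(yaw)]])
img=cv2.resize(cv2.convertScaleAbs(c["image"][100:280,220:460,::-1],alpha=1.5),None,fx=3,fy=3,interpolation=cv2.INTER_CUBIC)
g=cv2.cvtColor(c["image"],cv2.COLOR_RGB2GRAY); q0=proj(c,[[583.9,240.2,42]],s)[0]; print("nest px",q0)
x0,y0=(q0-[32,32]).astype(int); sub=cv2.resize(g[y0:y0+64,x0:x0+64],None,fx=4,fy=4,interpolation=cv2.INTER_CUBIC)
n,l,st,ce=cv2.connectedComponentsWithStats((sub<80).astype(np.uint8))
for i in range(1,n):
    if 200<st[i,4]<3000: p=(ce[i]+.5)/4-.5+[x0,y0];print(p.round(1),st[i,4],(Rz.T@(cast(c,p,42,s)[0,:2]-[583.9,240.2])).round(1))
cv2.imwrite("pics/w7.png",img)
E
```

```text
time_s: 17.12
tool_pos: [583.8, 239.8, 184.9]
ee_rot: [-2.841, 1.57, 0.393]
ft_force: [-2.0, -0.3, 6.0]
gripper_width: 41.1
time_s: 17.53
tool_pos: [583.7, 239.6, 184.0]
ee_rot: [0.853, 1.571, -2.197]
ft_force: [0.6, 0.1, 0.6]
gripper_width: 59.7
time_s: 17.95
tool_pos: [583.3, 239.4, 305.3]
ee_rot: [0.641, 1.569, -2.409]
ft_force: [1.2, 1.4, -0.3]
gripper_width: 59.7
time_s: 18.28
tool_pos: [583.6, 239.6, 350.9]
ee_rot: [-2.509, 1.568, 0.724]
ft_force: [0.3, -0.1, -0.6]
gripper_width: 85.1
nest px [315.16092831 188.09379197]
[287.3 161.2] 1581 [ 26.9 -26.8]
[341.6 161.2] 1763 [-25.5 -26.8]
[301.5 168. ] 770 [ 13.3 -20.1]
[328.3 168.1] 760 [-12.8 -20. ]
[301.9 207.3] 708 [13.3 19.9]
[327.7 207.3] 693 [-12.7  20. ]
```

View pics/w7.png

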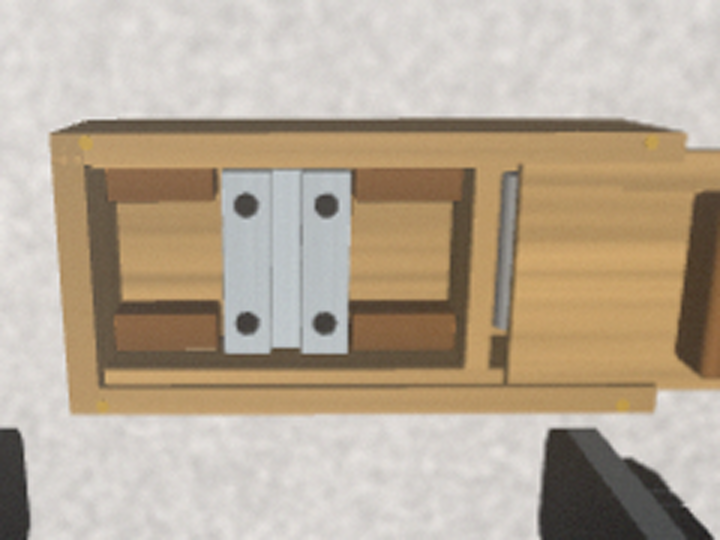

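The sample is flat in the nest, slot up: hole spacing is 26 x 40 mm at the expected height, and its centre is (0.3, 0.0) mm from the nest middle. Next, the cover.

```bash
python3 go.py 449.5 227.5 232 185.3
```

```text
t 18.33 pos [583.3 239.5 349.4] a -174.8 w 85.5 F [-0.4 -0.2 -0.2] j1,6 [ 40. -35.]
d(m) [ 0.1174 -0.0002  0.1344] rot [-0.07 -0.02  0.03] rows 4.3
```

```bash
python3 -m crank '[{"dx":0.01,"dy":0,"dz":0.035,"rx":0,"ry":0,"rz":0},{"dx":0.025,"dy":0,"dz":0.07,"rx":0,"ry":0,"rz":0},{"dx":0.045,"dy":0,"dz":0.105,"rx":0,"ry":0,"rz":0},{"dx":0.06,"dy":0,"dz":0.1335,"rx":0,"ry":0,"rz":0},{"dx":0.08,"dy":0,"dz":0.1335,"rx":0,"ry":0,"rz":0}]' 0.1
python3 -m crank '[{"dx":0.015,"dy":0,"dz":0,"rx":0,"ry":0,"rz":0},{"dx":0.028,"dy":0,"dz":0,"rx":0,"ry":0,"rz":0},{"dx":0.036,"dy":0,"dz":0,"rx":0,"ry":0,"rz":0},{"dx":0.036,"dy":0,"dz":0,"rx":0,"ry":0,"rz":0},{"dx":0.036,"dy":0,"dz":0,"rx":0,"ry":0,"rz":0}]'
python3 -m crank '[{"dx":0,"dy":0,"dz":0,"rx":0,"ry":0,"rz":0},{"dx":0,"dy":0,"dz":0,"rx":0,"ry":0,"rz":0},{"dx":0,"dy":0,"dz":0,"rx":0,"ry":0,"rz":0},{"dx":0,"dy":0,"dz":0,"rx":0,"ry":0,"rz":0},{"dx":0,"dy":0,"dz":0,"rx":0,"ry":0,"rz":0}]' -1
python3 go.py 583.9 240.2 232 185.3
```

```text
time_s: 18.75
tool_pos: [446.3, 225.5, 268.1]
ee_rot: [0.31, 1.568, -2.74]
ft_force: [-0.7, 0.2, -1.8]
gripper_width: 46.8
time_s: 19.17
tool_pos: [450.7, 227.3, 232.5]
ee_rot: [0.797, 1.569, -2.253]
ft_force: [0.5, -0.1, 0.3]
gripper_width: 47.3
time_s: 19.58
tool_pos: [451.0, 227.6, 233.9]
ee_rot: [-2.572, 1.569, 0.662]
ft_force: [-1.3, -1.2, 6.5]
gripper_width: 12.3
t 19.58 pos [451.  227.6 233.9] a -174.8 w 12.3 F [-1.3 -1.2  6.5] j1,6 [ 49. -44.]
d(m) [ 0.0021 -0.0004 -0.1335] rot [-0.05 -0.07  0.04] rows 3.2
```

```bash
python3 -m crank '[{"dx":0,"dy":0,"dz":-0.006,"rx":0,"ry":0,"rz":0},{"dx":0,"dy":0,"dz":-0.016,"rx":0,"ry":0,"rz":0},{"dx":0,"dy":0,"dz":-0.030,"rx":0,"ry":0,"rz":0},{"dx":0,"dy":0,"dz":-0.046,"rx":0,"ry":0,"rz":0},{"dx":0,"dy":0,"dz":-0.062,"rx":0,"ry":0,"rz":0}]'
python3 -m crank '[{"dx":0,"dy":0,"dz":-0.014,"rx":0,"ry":0,"rz":0},{"dx":0,"dy":0,"dz":-0.028,"rx":0,"ry":0,"rz":0},{"dx":0,"dy":0,"dz":-0.042,"rx":0,"ry":0,"rz":0},{"dx":0,"dy":0,"dz":-0.054,"rx":0,"ry":0,"rz":0},{"dx":0,"dy":0,"dz":-0.060,"rx":0,"ry":0,"rz":0}]'
python3 -m crank '[{"dx":0,"dy":0,"dz":-0.002,"rx":0,"ry":0,"rz":0},{"dx":0,"dy":0,"dz":-0.004,"rx":0,"ry":0,"rz":0},{"dx":0,"dy":0,"dz":-0.006,"rx":0,"ry":0,"rz":0},{"dx":0,"dy":0,"dz":-0.008,"rx":0,"ry":0,"rz":0},{"dx":0,"dy":0,"dz":-0.008,"rx":0,"ry":0,"rz":0}]'
python3 -m crank '[{"dx":0,"dy":0,"dz":-0.001,"rx":0,"ry":0,"rz":0},{"dx":0,"dy":0,"dz":-0.002,"rx":0,"ry":0,"rz":0},{"dx":0,"dy":0,"dz":-0.002,"rx":0,"ry":0,"rz":0}]'
```

```text
time_s: 20.0
tool_pos: [513.0, 233.4, 233.9]
ee_rot: [-2.327, 1.57, 0.906]
ft_force: [-2.7, 2.0, 5.8]
gripper_width: 12.3
time_s: 20.42
tool_pos: [573.6, 239.1, 234.0]
ee_rot: [-2.634, 1.569, 0.599]
ft_force: [-2.1, 1.8, 7.6]
gripper_width: 12.2
time_s: 20.83
tool_pos: [580.7, 239.8, 234.0]
ee_rot: [-2.574, 1.569, 0.659]
ft_force: [-0.7, 0.7, 4.1]
gripper_width: 12.1
time_s: 21.08
tool_pos: [582.4, 239.9, 233.9]
ee_rot: [-2.534, 1.569, 0.7]
ft_force: [-0.8, 2.0, 6.1]
gripper_width: 12.1
```

```bash
python3 -m crank '[{"dx":0,"dy":0,"dz":-0.001,"rx":0,"ry":0,"rz":0},{"dx":0,"dy":0,"dz":-0.002,"rx":0,"ry":0,"rz":0},{"dx":0,"dy":0,"dz":-0.002,"rx":0,"ry":0,"rz":0}]'
python3 -m crank '[{"dx":0,"dy":0,"dz":-0.001,"rx":0,"ry":0,"rz":0},{"dx":0,"dy":0,"dz":-0.002,"rx":0,"ry":0,"rz":0},{"dx":0,"dy":0,"dz":-0.002,"rx":0,"ry":0,"rz":0}]'
```

```text
time_s: 21.33
tool_pos: [584.3, 240.1, 234.0]
ee_rot: [-2.48, 1.569, 0.753]
ft_force: [-1.9, 1.5, 6.3]
gripper_width: 12.3
time_s: 21.58
tool_pos: [585.0, 240.2, 233.9]
ee_rot: [-0.237, 1.569, 2.996]
ft_force: [-11.5, 3.0, 12.0]
gripper_width: 12.4
```

```bash
python3 -m crank '[{"dx":0,"dy":0,"dz":-0.001,"rx":0,"ry":0,"rz":0},{"dx":0,"dy":0,"dz":-0.001,"rx":0,"ry":0,"rz":0},{"dx":0,"dy":0,"dz":0.001,"rx":0,"ry":0,"rz":0},{"dx":0,"dy":0,"dz":0.001,"rx":0,"ry":0,"rz":0}]'
python3 -m crank '[{"dx":0,"dy":0,"dz":0,"rx":0,"ry":0,"rz":0},{"dx":0,"dy":0,"dz":0,"rx":0,"ry":0,"rz":0},{"dx":0,"dy":0,"dz":0,"rx":0,"ry":0,"rz":0},{"dx":-0.015,"dy":0,"dz":0,"rx":0,"ry":0,"rz":0},{"dx":-0.04,"dy":0,"dz":0,"rx":0,"ry":0,"rz":0}]' 0.1
python3 -m crank '[{"dx":-0.035,"dy":0,"dz":0,"rx":0,"ry":0,"rz":0},{"dx":-0.07,"dy":0,"dz":0,"rx":0,"ry":0,"rz":0},{"dx":-0.08,"dy":0,"dz":0,"rx":0,"ry":0,"rz":0},{"dx":-0.08,"dy":0,"dz":0,"rx":0,"ry":0,"rz":0}]' 1
python3 - <<'E'
from h import *
from cell import r
s=r.state(); c=r.read_camera("wrist"); print(s["tool_pos"])
img=cv2.resize(cv2.convertScaleAbs(c["image"][100:280,200:440,::-1],alpha=1.5),None,fx=3,fy=3,interpolation=cv2.INTER_CUBIC)
cv2.imwrite("pics/w8.png",img)
E
```

```text
time_s: 21.92
tool_pos: [584.6, 240.2, 233.9]
ee_rot: [-1.734, 1.57, 1.5]
ft_force: [-6.5, 1.9, 8.8]
gripper_width: 12.3
time_s: 22.33
tool_pos: [584.4, 239.0, 270.3]
ee_rot: [0.504, 1.565, -2.547]
ft_force: [1.3, 0.4, 0.5]
gripper_width: 46.8
time_s: 22.67
tool_pos: [586.1, 240.1, 357.3]
ee_rot: [-2.677, 1.564, 0.556]
ft_force: [-0.0, 0.2, -0.6]
gripper_width: 85.6
[586.13998661 240.08347537 357.34337422]
```

View pics/w8.png

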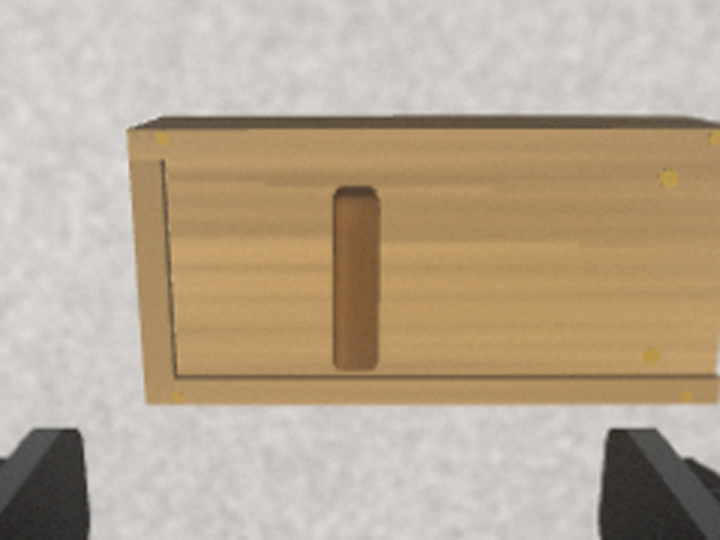

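The cover is home: there is only a hairline against the rear wall at x≈168 in the crop, and the bar is at (355,278). The arm is clear above. Handing in.

```bash
python3 -m crank '[{"dx":0,"dy":0,"dz":0,"rx":0,"ry":0,"rz":0},{"dx":0,"dy":0,"dz":0,"rx":0,"ry":0,"rz":0},{"dx":0,"dy":0,"dz":0,"rx":0,"ry":0,"rz":0}]'
python3 -c "from cell import r; print(r.hand_in())"
```

```text
time_s: 22.97
tool_pos: [585.0, 239.6, 351.7]
ee_rot: [0.538, 1.569, -2.512]
ft_force: [-0.1, -0.1, 0.4]
gripper_width: 85.3
the job is handed in; nothing more can be done
None
```

The sample is flat in the nest of the smaller case, slot up, and the cover is home. I handed the job in at about 23 s; the interface gave no verdict.

**What I did:** I lifted the sample out of the vice by its ends and set it down on the mat. I then pulled the cover out to its stop. I took the sample again across its width, lowered it into the nest until it just touched, let go, and slid the cover back against the rear wall.

**Last checks:**
- **Sample:** before closing, its centre measured 0.3 mm (x) and 0.0 mm (y) from the nest's middle. Its hole spacing of 26 x 40 mm matched a sample lying flat at the right height.
- **Cover:** the stop force came on at the end of the push. The last picture shows only a hairline against the rear wall.
- **Robot:** it stood clear above the case with no contact force.

**What disagreed:**
- **Cover travel:** stop to stop it measured about 136 mm against the nominal 135 mm, which I put down to the arm giving slightly under load.
- **Closing on the sample in the vice:** the tool was pushed up about 4 mm with 7 N. The grip held.
- **Setting down on the mat:** the upward force reached about 23 N, so I eased off before letting go.
- **Bystanders:** I did not measure them again at the end. The arm felt no contact with any of them.

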